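# Put the round cutting dies back on their rack in order of size

### The arm

A 6-joint arm with a two-finger parallel gripper is mounted at the origin on a cart in front of the work surface, level with it; the furniture and walls round the work are solid. World frame = base frame: x ahead of the robot, y to its left, z up, the work surface at z = 0. Lengths are in m, angles in rad, forces in N, time in s.
With the tool pointing down it reaches from about 0.3 to 0.875 m from the base axis. Payload 6.4 kg.
Tool frame: the origin (TCP) lies at the very end of the fingers, on their centre line; the grasp point (between the pads) lies 19 mm behind it; z points along the fingers, y is the line along which they close (so a half turn about z gives the same grasp; the last joint's range is limited). The gripper opens to 85 mm and grips with 20 to 120 N. Pads are 22 mm wide; open, the fingers measure 114 mm over their backs; the gripper's body (76 mm by 85 mm) begins 54 mm behind the grasp point. The pads swing forward as they close: fully open they stand 13 mm farther back than shut.
Start: joints at [0.981, 0.181, 1.607, -0, 1.354, -0.206], TCP at [0.215, 0.533, 0.231] pointing down, gripper open.
Joint ranges: [-2.99, 2.99], [-0.89, 2.07], [0.3, 2.58], [-1.14, 4.28], [0, 2.63], [-3.12, 3.12]. Speed limits (rad/s): [2.57, 2.57, 3.01, 3.14, 3.14, 3.14].

### API

Orientations are given as a unit quaternion [w, x, y, z].
In Python, from bench import * gives the robot as it stands. The module is installed in compiled form; this text tells all that it offers.
- The arm moves only by the tool arm_command, never from a script. Its arguments are lists of equal length, an entry for each row: "dp": the shift along the tool's x, y, z in units of 0.25 m (1.0 is 0.25 m), a list of three; "turn": the turn, a rotation vector about the tool's x, y, z in units of 30 degrees (1.0 is 30 degrees), a list of three; "jaw": the opening, from 0 (shut) to 1 (fully open). A call has 1 to 5 rows; each row is the pose to reach, as a shift and turn from the pose commanded when the call began, along the tool's axes at that moment; what a row does not reach only later rows make up. A row lasts 1/8 s, in which the tool goes at most 62.5 mm and 10.7 degrees, less where a joint would pass 70% of its speed; a pose out of reach is approached as far as the arm can. A call with a number of a shift or a turn outside -1 to 1 is refused whole. A call with a gripper value outside its range is refused whole. The fingers move at their own pace and stop on an object; the grip force is fixed at half the most. Time passes only in rows, so rows that repeat a pose let the fingers close. It gives the time, the measured TCP pose, the force, the opening and the grip force at its end, in the units of the state.
- get_obs(): the state, without advancing time (a new reading comes with each control period).
- camera(name): name is "scene" or "side" or "wrist"; returns the picture (420x560x3 uint8, blue, green, red); there is no depth.
- get_calibration(name): a dict with "camera_matrix" (3x3 intrinsics, pixels), "k1" (the pictures are not rectified: a ray, as slopes to the right and down, at radius r is drawn at 1 + k1 r^2 times it, then the intrinsics apply), "R" (3x3) and "t" (3): a world point X has camera coordinates R X + t; the wrist camera has in their place "mount" (4x4, takes a point from camera to tool coordinates, whose origin is the TCP and whose axes are the flange's). Camera axes: x right, y down, z forward; pixel columns grow to the right and rows downward; lengths in m; the calibration is good to about 2 mm. A picture is of the moment at which its call begins: read the wrist's pose just before it. get_calibration takes no time and is no camera call.
- hand_in(): hands the job in; it is judged then, once.
The state is a dict: "time_s": time; "q": joint angles; "dq": joint speeds; "joint_efforts": joint torques, N m; "eef_pos": TCP position; "eef_rot": TCP orientation; "wrist_force": force on the tool from outside, world axes, zero at the start; "torque": the same for the moment, N m; "opening": opening from 0.0 (shut) to 1.0 (fully open); "grasp_force": force on a finger pad.
Only numpy, scipy, OpenCV 4.12 (cv2) and the standard library are available. Lean on these libraries where they do the work, as an engineer would, in place of code of your own. Each camera call takes 0.05 s, during which the arm holds its last target. There are 200 camera calls.

### The job

Put the four round leather cutting dies away on the wooden die rack, each over the hub that is turned to fit it, so that the row runs from the smallest die to the largest and no edge can knock against another. Every die must sit all the way down, flat on the board. Do not knock over the dye bottle that stands nearby.

Things in the scene. Friction and masses are not known exactly. Their poses are not given: they have to be found in the camera images.
- die_1: The smallest round cutting die: a plain steel ring, open at top and bottom, dark band with a bright bevelled edge at the top. 30 mm outside diameter, 24 mm bore, 30 mm high (the bevel takes the top 6 mm and 2 mm of the radius), 0.06 kg. It stands on the bench, axis upright. Origin: centre of its underside, z along its axis.
- die_2: The second smallest cutting die, of the same make: 41 mm outside diameter, 35 mm bore, 30 mm high, 0.08 kg. Origin: centre of its underside, z along its axis.
- die_3: The second largest cutting die, of the same make: 52 mm outside diameter, 46 mm bore, 30 mm high, 0.10 kg. Origin: centre of its underside, z along its axis.
- die_4: The largest cutting die, of the same make: 63 mm outside diameter, 57 mm bore, 30 mm high, 0.13 kg. Origin: centre of its underside, z along its axis.
- die_rack: The die rack: a light wooden board 310 mm long (its x axis), 88 mm wide (its y axis) and 18 mm thick, fixed to the bench, turned any way round. Origin: centre of its underside. Four wooden hubs stand on it in one row along its x axis, in order of thickness, 64, 70 and 78 mm apart from the thinnest to the thickest.
- hub_1: The thinnest hub of the rack, the place of die_1: an upright wooden stud 24 mm high, its lowest 10 mm 15 mm in diameter, above that a cone that narrows to 6 mm. Origin: centre of its foot, on the top face of the board (18 mm above the bench); x along the row towards the thicker hubs.
- hub_2: The second hub, the place of die_2: 24 mm high, 26 mm in diameter at the foot (too thick for die_1), cone to 17 mm at the top. Origin and axes as for hub_1.
- hub_3: The third hub, the place of die_3: 24 mm high, 37 mm in diameter at the foot (too thick for die_2), cone to 28 mm at the top. Origin and axes as for hub_1.
- hub_4: The thickest hub, the place of die_4: 24 mm high, 48 mm in diameter at the foot (too thick for die_3), cone to 39 mm at the top. Origin and axes as for hub_1.
- dye_bottle: A loose bottle of edge dye, white with a black cap and pointed white nozzle, 42 mm in diameter and 104 mm tall, standing upright on the bench to the left of the dies. It is not part of the job. Origin: centre of its underside, z up.
Things that resemble listed ones, but are neither listed nor needed, are in the scene too. Leave any blue or green look-alike of the die_2 alone.

How it is judged:
By the outcome, as a careful person would: the job done as asked, in the order asked, and still so for the second after the job is handed in, with the robot touching nothing.
It also fails if it takes over 109 s, if anything falls off the work surface, if the arm or the gripper's body presses on something with over 40 N, if the wrist force passes 120 N, or if a joint passes its speed limit or range.

## Working session

There is one attempt and no reset: what is moved stays moved. The work goes in short steps, Python scripts to look and compute and a tool call to move; the robot and the scene stay as the last step left them, time stands still between calls to the robot, and variables do not carry over. Pictures are saved under pics/ and viewed, at most 14 in all, crops included, and the job is handed in when it is done.

Besides the shell and the picture viewer there is one more tool, called after "Call:" as a command line: name --argument value ..., lists and objects as JSON in quotes. arm_command: Moves the arm, as the interface text tells. Its arguments: {"type":"object","properties":{"dp":{"type":"array"},"turn":{"type":"array"},"jaw":{"type":"array"}},"required":["dp","turn","jaw"]}

```bash
mkdir -p pics; python3 - <<'E'
from bench import *
import cv2
o=get_obs();print({k:o[k] for k in('time_s','eef_pos','eef_rot','opening')})
for n in('scene','side','wrist'):
    cv2.imwrite(f'pics/{n}0.png',camera(n));print(n,get_calibration(n))
E
```

```text
{'time_s': 0.0, 'eef_pos': array([0.2149799 , 0.53271741, 0.23041994]), 'eef_rot': array([-3.29725558e-04,  1.90732102e-01,  9.81641763e-01, -7.78214459e-04]), 'opening': 1.0023211812582629}
scene {'camera_matrix': array([[462.09712307,   0.        , 281.13975418],
       [  0.        , 462.09712307, 207.79353665],
       [  0.        ,   0.        ,   1.        ]]), 'k1': -0.06193252620555255, 'R': array([[-0.88603776, -0.46350384,  0.0100633 ],
       [-0.30868901,  0.57361938, -0.75873046],
       [ 0.34590198, -0.67537027, -0.65132697]]), 't': array([0.52926193, 0.09235205, 1.28149484])}
side {'camera_matrix': array([[394.28136993,   0.        , 284.83411513],
       [  0.        , 394.28136993, 208.46967568],
       [  0.        ,   0.        ,   1.        ]]), 'k1': 0.030509233626511048, 'R': array([[-0.90304051, -0.42955415,  0.00103546],
       [-0.25031799,  0.52427499, -0.81392668],
       [ 0.34908271, -0.73526796, -0.58096669]]), 't': array([0.53713196, 0.09195464, 0.9069882 ])}
wrist {'camera_matrix': array([[372.87448253,   0.        , 277.66994726],
       [  0.        , 372.87448253, 207.32955503],
       [  0.        ,   0.        ,   1.        ]]), 'k1': -0.08143734907377725, 'mount': array([[ 8.49195747e-04, -9.64357415e-01, -2.64601690e-01,
         6.79298871e-02],
       [ 9.99999630e-01,  8.55020038e-04,  9.31608503e-05,
        -1.64202820e-04],
       [ 1.36399390e-04, -2.64601671e-01,  9.64357785e-01,
        -1.42250904e-01],
       [ 0.00000000e+00,  0.00000000e+00,  0.00000000e+00,
         1.00000000e+00]])}
```

View pics/scene0.png

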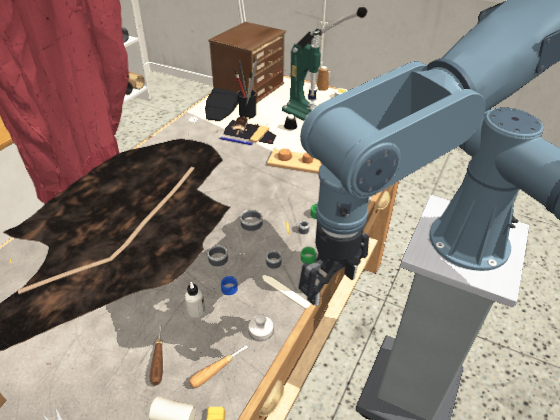

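View pics/side0.png

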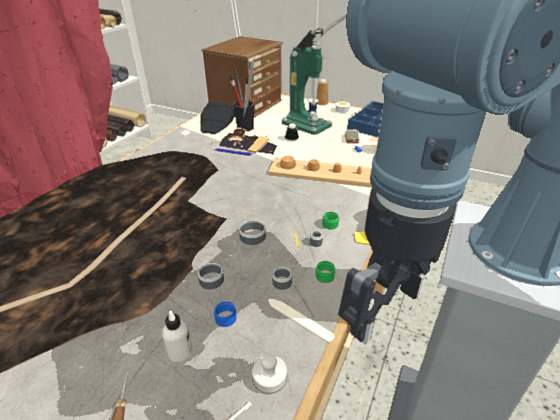

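The side view shows dark rings at about (252,232), (211,275), (282,278) and (317,239). The rack hubs are at (288,162) to (360,170), and the thickest hub is on the left. I'll enlarge this area.

```bash
python3 - <<'E'
import cv2
a=cv2.imread('pics/side0.png')
cv2.imwrite('pics/c1.png',cv2.resize(a[145:295,190:390],None,fx=4,fy=4,interpolation=cv2.INTER_CUBIC))
E
```

```text
(no output)
```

View pics/c1.png

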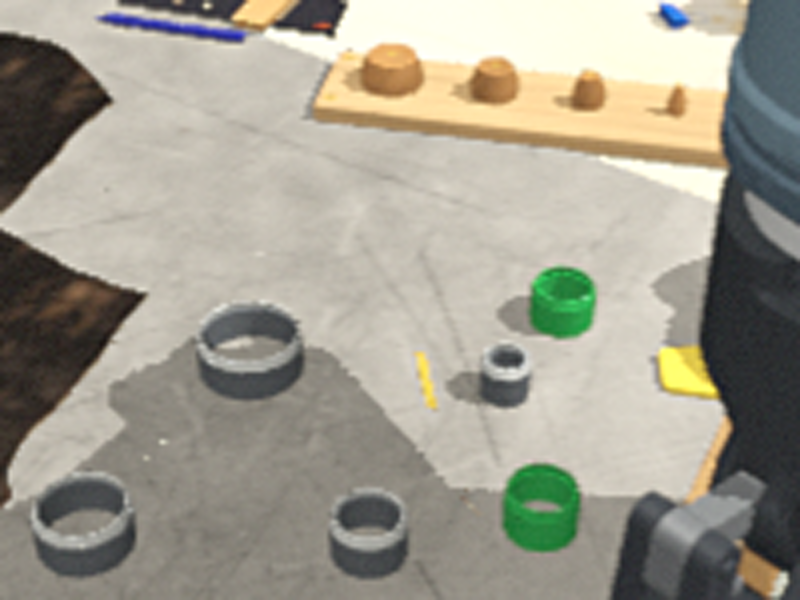

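Enlarged, the rims are at crop (249,337) die 4, (83,510) die 3, (368,520) die 2 and (506,363) die 1. The hub tops are at (392,50), (495,63), (590,75) and (678,89), thickest to thinnest.

```bash
cat > h.py <<'E'
from bench import *
import numpy as np, cv2
from scipy.spatial.transform import Rotation as Ro
def rot(q): return Ro.from_quat(np.roll(q,-1))
def cam(name,o=None):
    c=get_calibration(name); K=c['camera_matrix']
    if name=='wrist':
        o=o or get_obs(); M=np.eye(4);M[:3,:3]=rot(o['eef_rot']).as_matrix();M[:3,3]=o['eef_pos'];M=M@c['mount']
        return K,c['k1'],M[:3,:3].T,-M[:3,:3].T@M[:3,3]
    return K,c['k1'],c['R'],c['t']
def p2w(name,uv,z,o=None):
    K,k,R,t=cam(name,o)
    n=cv2.undistortPoints(np.array([[uv]],float),K,np.array([k,0,0,0,0.]))[0,0]
    d=R.T@np.array([*n,1]); C=-R.T@t
    return C+d*(z-C[2])/d[2]
def w2p(name,X,o=None):
    K,k,R,t=cam(name,o)
    return cv2.projectPoints(np.array(X,float).reshape(-1,1,3),cv2.Rodrigues(R)[0],t,K,np.array([k,0,0,0,0.]))[0][:,0]
def go(xyz,yaw,o=None):
    """units for a tool-down pose with tool y (closing line) at world angle yaw"""
    o=o or get_obs(); R0=rot(o['eef_rot'])
    y=np.array([np.cos(yaw),np.sin(yaw),0]); 
    best=None
    for s in(1,-1):
        yy=s*y; z=np.array([0,0,-1.]); R=Ro.from_matrix(np.array([np.cross(yy,z),yy,z]).T)
        rv=(R0.inv()*R).as_rotvec()
        if best is None or np.linalg.norm(rv)<np.linalg.norm(best): best=rv
    dp=R0.inv().apply(np.array(xyz)-o['eef_pos'])/0.25
    print('dp',dp.round(3),'turn',np.degrees(best/30).round(3))
E
python3 - <<'E'
from h import *
f=lambda u,v:((u+.5)/4-.5+190,(v+.5)/4-.5+145)
for n,p in dict(d4=(249,337),d3=(83,510),d2=(368,520),d1=(506,363)).items(): print(n,p2w('side',f(*p),.03).round(4))
H=np.array([p2w('side',f(*p),.042) for p in((678,89),(590,75),(495,63),(392,50))]);print(H.round(4),np.linalg.norm(np.diff(H,axis=0),axis=1))
o=get_obs();print(rot(o['eef_rot']).as_matrix().round(3),o['q'])
E
```

```text
d4 [0.5687 0.2332 0.03  ]
d3 [0.5755 0.3925 0.03  ]
d2 [0.4418 0.3367 0.03  ]
d1 [0.4251 0.191  0.03  ]
[[ 0.4237 -0.1349  0.042 ]
 [ 0.4873 -0.1274  0.042 ]
 [ 0.5563 -0.1145  0.042 ]
 [ 0.6332 -0.1001  0.042 ]] [0.06404322 0.07025941 0.07826434]
[[-0.927  0.374 -0.001]
 [ 0.374  0.927 -0.001]
 [ 0.    -0.001 -1.   ]] [ 9.80681593e-01  1.81382532e-01  1.60779992e+00 -1.38428151e-05
  1.35378494e+00 -2.06297756e-01]
```

```bash
python3 - <<'E'
from h import *
f=lambda u,v:((u+.5)/4-.5+190,(v+.5)/4-.5+145)
print('green',p2w('side',f(563,285),.03),p2w('side',f(541,485),.03))
print('bottle base',p2w('side',(178,352),0), p2w('side',(170,313),.104),p2w('scene',(191,283),.104))
E
```

```text
green [0.42154461 0.10676242 0.03      ] [0.37203404 0.27545137 0.03      ]
bottle base [0.53589643 0.55423697 0.        ] [0.53175096 0.55433148 0.104     ] [0.53412011 0.55551521 0.104     ]
```

View pics/wrist0.png

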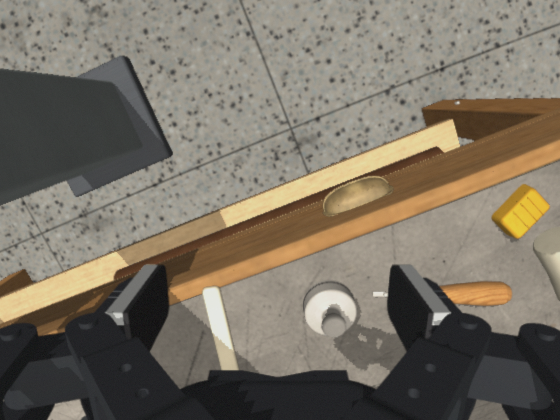

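The wrist view shows only the bench edge and tools, with no die in it. I'll go above die 1 first.

```bash
python3 - <<'E'
from h import *
go([.4251,.191,.13],np.radians(99.4))
E
```

```text
dp [-1.291 -0.953  0.403] turn [-2.000e-03 -1.000e-03 -1.046e+00]
```

Call:
arm_command --dp '[[-0.16, -0.12, 0.0], [-0.34, -0.25, 0.0], [-0.52, -0.38, 0.05], [-0.7, -0.51, 0.1], [-0.88, -0.64, 0.15]]' --turn '[[0, 0, -0.2], [0, 0, -0.4], [0, 0, -0.6], [0, 0, -0.8], [0, 0, -1.0]]' --jaw '[1, 0.9, 0.8, 0.7, 0.65]'

```text
time_s: 0.78
eef_pos: [0.3599, 0.3009, 0.1934]
eef_rot: [0.0, -0.072, 0.997, 0.0]
wrist_force: [1.0, 0.8, 0.2]
opening: 0.654
grasp_force: 0.0
```

```bash
python3 - <<'E'
from h import *
go([.4251,.191,.13],np.radians(99.4)); print(get_obs()['eef_pos'],get_obs()['opening'])
E
```

```text
dp [-0.195 -0.472  0.254] turn [ 0.     0.001 -0.039]
[0.35994867 0.30088391 0.19342984] 0.6535059105609298
```

Call:
arm_command --dp '[[-0.09, -0.22, 0.1], [-0.195, -0.472, 0.2], [-0.195, -0.472, 0.254], [-0.195, -0.472, 0.254]]' --turn '[[0, 0, -0.04], [0, 0, -0.04], [0, 0, -0.04], [0, 0, -0.04]]' --jaw '[0.6, 0.6, 0.6, 0.6]'

```text
time_s: 1.27
eef_pos: [0.4232, 0.1912, 0.1289]
eef_rot: [-0.002, -0.079, 0.997, -0.0]
wrist_force: [-1.4, 0.0, 1.1]
opening: 0.6
grasp_force: 0.0
```

```bash
python3 - <<'E'
from h import *
o=get_obs(); a=camera('wrist')
D=dict(d4=(.5687,.2332),d3=(.5755,.3925),d2=(.4418,.3367),d1=(.4251,.191))
go([*D['d1'],.004],np.radians(99.4),o); print(o['eef_pos'],o['opening'])
for n,r in(('d1',13),('d2',18.5),('d4',29.5),('d3',24)):
    t=np.linspace(0,6.28,40); p=np.c_[D[n][0]+r/1e3*np.cos(t),D[n][1]+r/1e3*np.sin(t),0*t+.03]
    for u,v in w2p('wrist',p,o):
        if 0<u<560 and 0<v<420: cv2.circle(a,(int(u),int(v)),1,(0,0,255),-1)
cv2.imwrite('pics/w1.png',a)
E
```

```text
dp [-0.009 -0.002  0.5  ] turn [ 0.    -0.007 -0.011]
[0.4232385  0.19124067 0.12890161] 0.6000041025522236
```

View pics/w1.png

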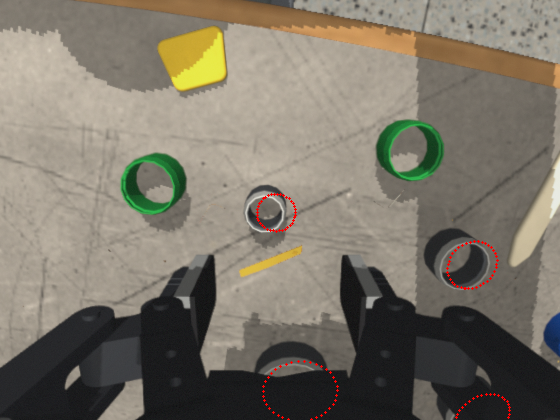

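The wrist view shows die 1's rim near (266,213), and my prediction is about 10 px to the right of it. I'll compare all three cameras.

```bash
python3 - <<'E'
from h import *
D=dict(d4=(.5687,.2332),d3=(.5755,.3925),d2=(.4418,.3367),d1=(.4251,.191))
o=get_obs(); a=camera('wrist'); print(o['eef_pos'],o['eef_rot'])
def ov(a,name,box,k,o=None):
    x0,y0,x1,y1=box; b=cv2.resize(a[y0:y1,x0:x1],None,fx=k,fy=k,interpolation=cv2.INTER_CUBIC)
    for n,r in(('d1',13),('d2',18.5),('d4',29.5),('d3',24)):
        t=np.linspace(0,6.28,60); p=np.c_[D[n][0]+r/1e3*np.cos(t),D[n][1]+r/1e3*np.sin(t),0*t+.03]
        for u,v in w2p(name,p,o):
            u=(u-x0+.5)*k-.5;v=(v-y0+.5)*k-.5
            if 0<u<b.shape[1] and 0<v<b.shape[0]: cv2.circle(b,(int(u),int(v)),1,(0,0,255),-1)
    return b
A=ov(a,'wrist',(220,160,320,260),4,o)
B=ov(cv2.imread('pics/scene0.png'),'scene',(200,200,320,275),5)
B=cv2.resize(B,(600,375)); 
C=ov(cv2.imread('pics/side0.png'),'side',(190,215,340,305),4)
cv2.imwrite('pics/w2.png',A);cv2.imwrite('pics/s2.png',np.vstack([B[:300],cv2.resize(C,(600,360))[:300]]))
W=np.zeros((600,800,3),np.uint8);W[:300,:480]=cv2.resize(B,(480,300));W[300:,:500]=cv2.resize(C,(500,300));W[300:,500:]=cv2.resize(A,(300,300));cv2.imwrite('pics/m2.png',W)
E
```

```text
[0.42353682 0.19217433 0.12986284] [-9.41772445e-04 -7.97043322e-02  9.96818103e-01  4.44146363e-05]
```

View pics/m2.png

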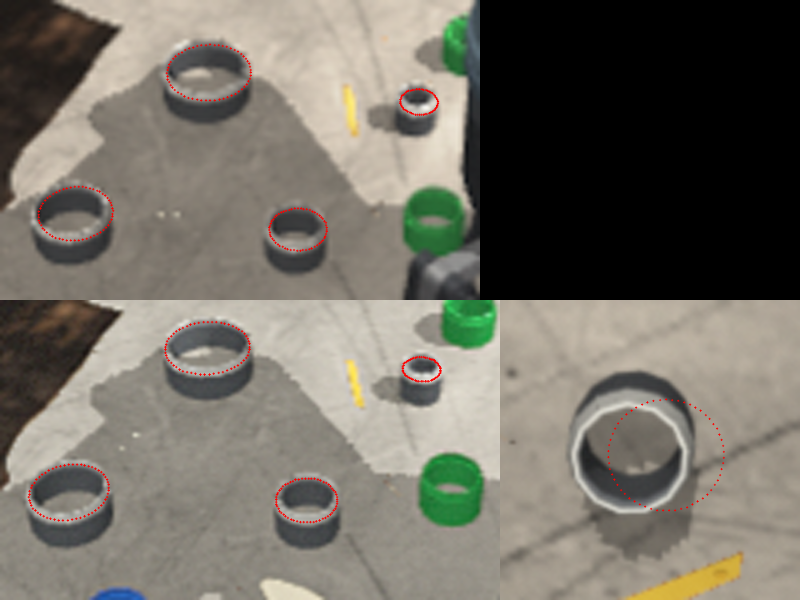

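Side and scene agree with each other, but the wrist view puts die 1 about 8 mm towards -y. I'll check the fingers in the fixed cameras before going down.

```bash
python3 - <<'E'
from h import *
o=get_obs();R=rot(o['eef_rot']).as_matrix();print(o['eef_pos'],o['q'])
T=[o['eef_pos']+R@np.array(v) for v in([0,0,0],[0,.0255,-.008],[0,-.0255,-.008],[0,.0255,-.03],[0,-.0255,-.03])]
T+=[np.array([*o['eef_pos'][:2],.03])]
W=[]
for n in('scene','side'):
    a=camera(n);uv=w2p(n,T,o);c=uv[0].astype(int);x0,y0=c[0]-50,c[1]-75
    b=cv2.resize(a[y0:y0+150,x0:x0+100],None,fx=4,fy=4,interpolation=cv2.INTER_CUBIC)
    for u,v in uv: cv2.circle(b,(int((u-x0+.5)*4),int((v-y0+.5)*4)),3,(0,0,255),-1)
    W.append(b)
cv2.imwrite('pics/m3.png',np.hstack(W))
E
```

```text
[0.42388138 0.19279048 0.13055336] [ 1.70935964e-01  5.70219922e-02  1.96531583e+00  2.66621019e-04
  1.11957319e+00 -1.56081013e+00]
```

View pics/m3.png

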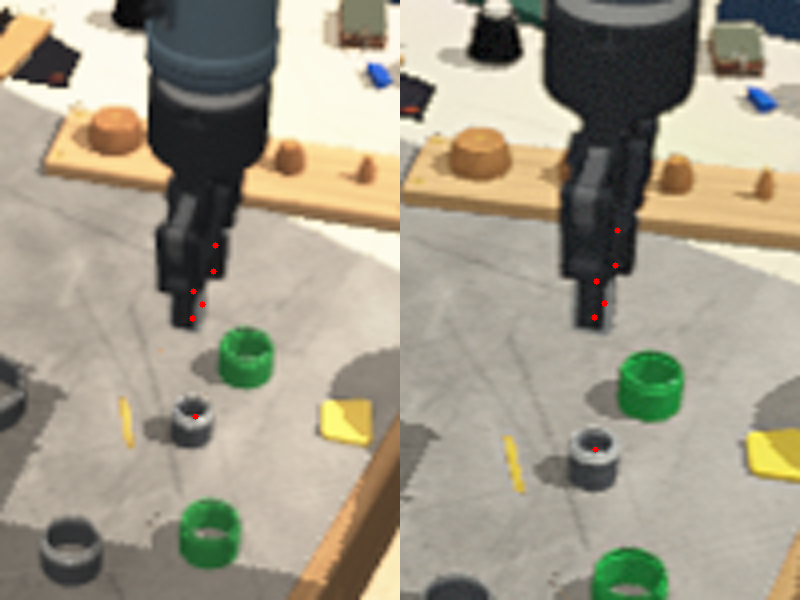

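```bash
python3 - <<'E'
from h import *
go([.4251,.187,.05],np.radians(99.4))
E
```

```text
dp [ 0.001 -0.026  0.324] turn [ 0.     0.002 -0.004]
```

Call:
arm_command --dp '[[0.0, -0.02, 0.15], [0.0, -0.026, 0.32], [0.0, -0.026, 0.32], [0.0, -0.026, 0.32]]' --turn '[[0, 0, 0], [0, 0, 0], [0, 0, 0], [0, 0, 0]]' --jaw '[0.75, 0.75, 0.75, 0.75]'

```text
time_s: 1.98
eef_pos: [0.426, 0.1868, 0.0519]
eef_rot: [0.001, -0.081, 0.997, 0.0]
wrist_force: [-0.3, 0.5, -0.1]
opening: 0.749
grasp_force: 0.0
```

```bash
python3 - <<'E'
from h import *
for i in range(3):
    o=get_obs();print(o['time_s'],o['eef_pos'],o['eef_rot']); a=camera('wrist')
go([.4251,.187,.005],np.radians(99.4))
cv2.imwrite('pics/w3.png',a)
E
```

```text
1.975 [0.4260319  0.18679242 0.05185143] [ 9.66148943e-04 -8.08764491e-02  9.96723660e-01  1.08909112e-04]
2.025 [0.42658977 0.18673627 0.05227863] [ 1.63477420e-03 -8.07892362e-02  9.96729858e-01  1.31666284e-04]
2.075 [0.42677356 0.18666156 0.05237892] [ 1.90222836e-03 -8.06899337e-02  9.96737425e-01  1.50277155e-04]
dp [0.007 0.003 0.189] turn [ 0.     0.007 -0.005]
```

View pics/w3.png

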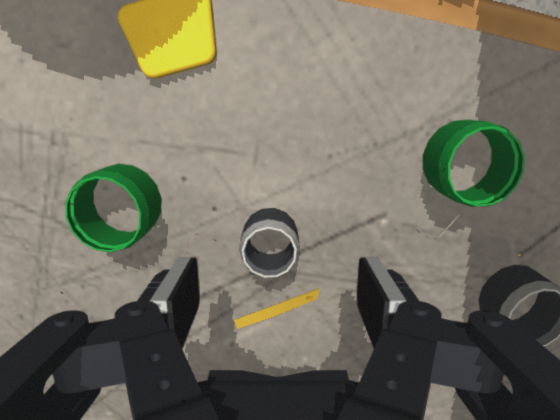

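The ring's rim is centred at (269,248), slightly left of the finger midline at 277.

```bash
python3 - <<'E'
from h import *
o=get_obs();P=p2w('wrist',(269.5,248),.03,o);print(P,o['eef_pos'])
go([P[0],P[1],.004],np.radians(99.4))
go([.4251,P[1],.004],np.radians(99.4))
E
```

```text
[0.42446645 0.18259053 0.03      ] [0.42665246 0.18653295 0.05222373]
dp [ 0.012 -0.014  0.193] turn [ 0.     0.007 -0.005]
dp [ 0.009 -0.015  0.193] turn [ 0.     0.007 -0.005]
```

Wrist and side agree in x. I'll go down, close the jaw, and let the grasp settle the difference in y.

Call:
arm_command --dp '[[0.01, -0.015, 0.1], [0.01, -0.015, 0.19], [0.01, -0.015, 0.19], [0.01, -0.015, 0.19]]' --turn '[[0, 0, 0], [0, 0, 0], [0, 0, 0], [0, 0, 0]]' --jaw '[0.75, 0.75, 0.75, 0.75]'

```text
time_s: 2.62
eef_pos: [0.4243, 0.1821, 0.004]
eef_rot: [0.001, -0.08, 0.997, 0.0]
wrist_force: [0.3, 0.4, 0.6]
opening: 0.752
grasp_force: 0.0
```

Call:
arm_command --dp '[[0, 0, 0], [0, 0, 0], [0, 0, 0], [0, 0, 0], [0, 0, 0]]' --turn '[[0, 0, 0], [0, 0, 0], [0, 0, 0], [0, 0, 0], [0, 0, 0]]' --jaw '[0.6, 0.45, 0.3, 0.25, 0.25]'

```text
time_s: 3.25
eef_pos: [0.4237, 0.182, 0.0036]
eef_rot: [0.0, -0.08, 0.997, 0.0]
wrist_force: [-2.6, -0.8, 7.2]
opening: 0.321
grasp_force: 58.8
```

Call:
arm_command --dp '[[0, 0, -0.1], [0, 0, -0.3], [0, 0, -0.5], [0, 0, -0.5]]' --turn '[[0, 0, 0], [0, 0, 0], [0, 0, 0], [0, 0, 0]]' --jaw '[0.2, 0.2, 0.2, 0.2]'

```text
time_s: 3.75
eef_pos: [0.4265, 0.1824, 0.132]
eef_rot: [0.004, -0.08, 0.997, 0.0]
wrist_force: [0.7, -0.3, -0.7]
opening: 0.323
grasp_force: 59.5
```

```bash
python3 - <<'E'
from h import *
o=get_obs();print(o['eef_pos'],o['opening'],o['grasp_force']);a=camera('wrist');W=[]
for n in('side',):
    a2=camera(n);uv=w2p(n,[o['eef_pos'],o['eef_pos']+[0,0,.03]],o);print(uv);c=uv[0].astype(int);x0,y0=c[0]-25,c[1]-40
    print(x0,y0)
    b=cv2.resize(a2[y0:y0+60,x0:x0+50],None,fx=7,fy=7,interpolation=cv2.INTER_CUBIC)
W=np.hstack([b,cv2.resize(a,None,fx=.8,fy=.8)[:,:]] if 0 else [b,cv2.resize(a[180:390,170:390],(440,420))])
cv2.imwrite('pics/m4.png',W)
go([.4237+.0,-.1349,.15],np.radians(99.4))
E
```

```text
[0.42645736 0.18244958 0.13199237] 0.3233421127214765 59.53242793106256
[[319.27220126 196.06736261]
 [320.01563154 184.16771124]]
294 156
dp [ 0.201 -1.251 -0.088] turn [-0.     0.002 -0.006]
```

View pics/m4.png

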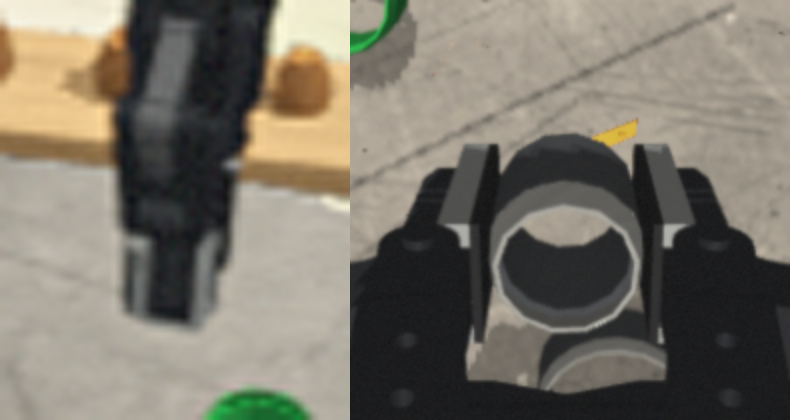

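The ring is held square and upright between the pads, with its rim centre at wrist pixel (278.5,315). The wrist camera agrees with the arm, so I'll use it for the hubs too.

Call:
arm_command --dp '[[0.03, -0.15, -0.05], [0.08, -0.35, -0.1], [0.12, -0.58, -0.15], [0.15, -0.8, -0.15], [0.18, -1.0, -0.15]]' --turn '[[0, 0, 0], [0, 0, 0], [0, 0, 0], [0, 0, 0], [0, 0, 0]]' --jaw '[0.2, 0.2, 0.2, 0.2, 0.2]'

```text
time_s: 4.47
eef_pos: [0.4176, -0.0735, 0.1637]
eef_rot: [-0.001, -0.08, 0.997, 0.001]
wrist_force: [0.5, 0.1, -0.5]
opening: 0.32
grasp_force: 59.5
```

Call:
arm_command --dp '[[0.01, -0.15, 0], [0.01, -0.28, 0], [0.01, -0.28, 0], [0.01, -0.28, 0], [0.01, -0.28, 0]]' --turn '[[0, 0, 0], [0, 0, 0], [0, 0, 0], [0, 0, 0], [0, 0, 0]]' --jaw '[0.2, 0.2, 0.2, 0.2, 0.2]'

```text
time_s: 5.1
eef_pos: [0.4271, -0.1404, 0.1645]
eef_rot: [-0.001, -0.081, 0.997, 0.001]
wrist_force: [0.1, 0.2, 0.1]
opening: 0.318
grasp_force: 59.6
```

```bash
python3 - <<'E'
from h import *
camera('wrist');o=get_obs();a=camera('wrist');print(o['eef_pos'],o['eef_rot'],o['opening']);cv2.imwrite('pics/w5.png',a)
E
```

```text
[ 0.42726918 -0.140481    0.16479276] [-4.01450495e-04 -8.09513734e-02  9.96717897e-01  3.84853361e-04] 0.31950276166633496
```

View pics/w5.png

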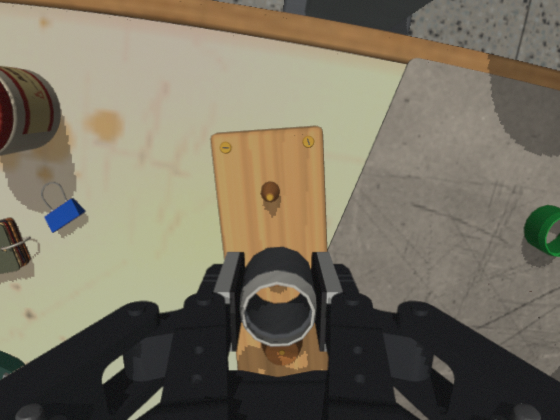

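```bash
python3 - <<'E'
from h import *
o=get_obs();a=camera('wrist')
h1=p2w('wrist',(270,197),.042,o);print('hub1',h1, p2w('wrist',(270,185),.018,o))
zr=o['eef_pos'][2]-.0036+.03
r=p2w('wrist',(279,311),zr,o);print('ring',r,o['eef_pos'],rot(o['eef_rot']).inv().apply(r-o['eef_pos']))
b=a[:]; 
W=np.hstack([cv2.resize(b[150:230,220:320],None,fx=4,fy=4,interpolation=cv2.INTER_CUBIC),cv2.resize(b[240:360,230:330],(400,480))[:320]])
cv2.imwrite('pics/w6.png',W)
E
```

```text
hub1 [ 0.42528713 -0.14619093  0.042     ] [ 0.42149982 -0.14724129  0.018     ]
ring [ 0.4289159  -0.13964529  0.19139467] [ 0.4274121  -0.14062986  0.16499467] [-0.00163225  0.00074202 -0.0264003 ]
```

View pics/w6.png

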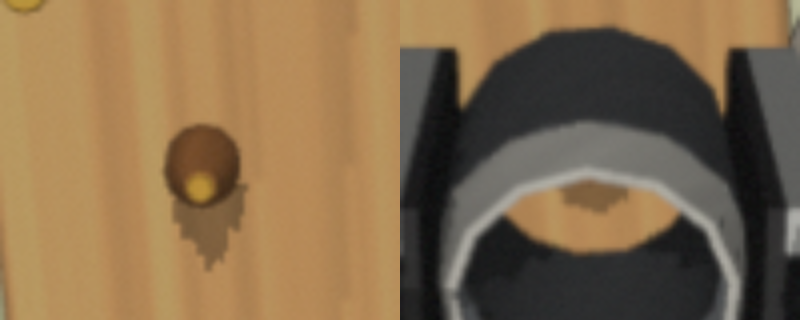

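The close-up shows hub 1's top at (270,196.5), foot (270,190), so the hub is at about (0.425,-0.1465). The ring centre sits 1.6 mm ahead of the TCP.

```bash
python3 - <<'E'
from h import *
go([.4235,-.1468,.075],np.radians(99.4))
E
```

```text
dp [ 0.02  -0.021  0.361] turn [ 0.    -0.    -0.004]
```

Call:
arm_command --dp '[[0.02, -0.02, 0.1], [0.02, -0.021, 0.25], [0.02, -0.021, 0.36], [0.02, -0.021, 0.36], [0.02, -0.021, 0.36]]' --turn '[[0, 0, 0], [0, 0, 0], [0, 0, 0], [0, 0, 0], [0, 0, 0]]' --jaw '[0.2, 0.2, 0.2, 0.2, 0.2]'

```text
time_s: 5.88
eef_pos: [0.4242, -0.1478, 0.0763]
eef_rot: [0.001, -0.08, 0.997, -0.0]
wrist_force: [-0.2, 0.5, -0.9]
opening: 0.323
grasp_force: 59.6
```

```bash
python3 - <<'E'
from h import *
camera('wrist');o=get_obs();a=camera('wrist');print(o['eef_pos'])
cv2.imwrite('pics/w7.png',a[150:420,140:420])
go([.4235,-.1468,.022],np.radians(99.4))
E
```

```text
[ 0.4245502  -0.14806089  0.07668545]
dp [0.004 0.006 0.219] turn [-0.004  0.004 -0.006]
```

View pics/w7.png

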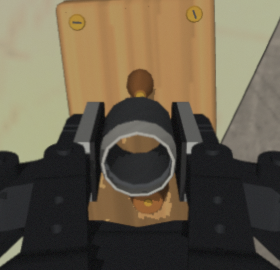

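Hub 1 is centred ahead of the ring at about pixel (279,229), and the ring's rim is at (278,312).

```bash
python3 - <<'E'
from h import *
o=get_obs()
for v,z in((229,.018),(231,.023),(243,.042)): print(p2w('wrist',(279.3,v),z,o))
r=p2w('wrist',(277.8,311.5),o['eef_pos'][2]+.0264,o);print(r-o['eef_pos'])
E
```

```text
[ 0.42456341 -0.14696563  0.018     ]
[ 0.42404224 -0.14706758  0.023     ]
[ 0.42389078 -0.14715386  0.042     ]
[0.00169801 0.00065311 0.0264    ]
```

Call:
arm_command --dp '[[0.007, 0.005, 0.05], [0.007, 0.005, 0.12], [0.007, 0.005, 0.19], [0.007, 0.005, 0.217], [0.007, 0.005, 0.217]]' --turn '[[0, 0, 0], [0, 0, 0], [0, 0, 0], [0, 0, 0], [0, 0, 0]]' --jaw '[0.2, 0.2, 0.2, 0.2, 0.2]'

```text
time_s: 6.6
eef_pos: [0.4207, -0.1461, 0.0216]
eef_rot: [-0.001, -0.081, 0.997, 0.001]
wrist_force: [-7.0, 4.3, 12.3]
opening: 0.321
grasp_force: 61.3
```

```bash
python3 - <<'E'
from h import *
camera('wrist');o=get_obs();print(o['eef_pos'],o['wrist_force'],o['opening'],o['grasp_force'])
E
```

```text
[ 0.42069325 -0.14606802  0.02155685] [-6.68300768  3.30749815 12.45797318] 0.31892377897479574 61.205657676127885
```

The die is down on the board, with a contact force of about 12 N. I'll release it and lift.

Call:
arm_command --dp '[[0, 0, 0], [0, 0, 0], [0, 0, -0.1], [0, 0, -0.3], [0, 0, -0.5]]' --turn '[[0, 0, 0], [0, 0, 0], [0, 0, 0], [0, 0, 0], [0, 0, 0]]' --jaw '[0.45, 0.55, 0.6, 0.7, 0.85]'

```text
time_s: 7.28
eef_pos: [0.4213, -0.1465, 0.1472]
eef_rot: [-0.0, -0.08, 0.997, 0.0]
wrist_force: [0.5, -0.7, -0.2]
opening: 0.845
grasp_force: 0.0
```

Call:
arm_command --dp '[[-0.1, 0, -0.1], [-0.3, 0, -0.2], [-0.4, 0, -0.25], [-0.4, 0, -0.25], [-0.4, 0, -0.25]]' --turn '[[0, 0, 0], [0, 0, 0], [0, 0, 0], [0, 0, 0], [0, 0, 0]]' --jaw '[0.85, 0.85, 0.85, 0.85, 0.85]'

```text
time_s: 7.9
eef_pos: [0.5191, -0.1304, 0.2075]
eef_rot: [-0.001, -0.08, 0.997, 0.0]
wrist_force: [-0.8, 0.3, 0.4]
opening: 0.854
grasp_force: 0.0
```

```bash
python3 - <<'E'
from h import *
camera('wrist');o=get_obs();a=camera('wrist');print(o['eef_pos'],o['eef_rot'])
cv2.imwrite('pics/w8.png',a)
E
```

```text
[ 0.51885588 -0.13041065  0.20733834] [-1.10882968e-03 -8.01432794e-02  9.96782588e-01  5.44889951e-04]
```

View pics/w8.png

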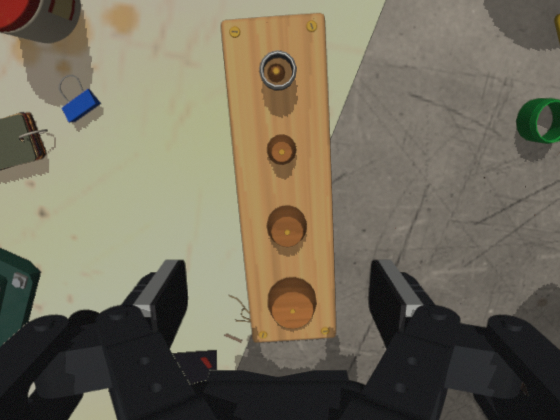

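Die 1 sits flat and centred over hub 1 at (278,71). The centre dots of hubs 2, 3 and 4 are at (282,153), (287,233) and (292,311).

```bash
cat >> h.py <<'E'
from scipy.optimize import minimize
def locate(img,o,r_out,approx,zt=.03,span=.014):
    """centre of a die's bright rim in a wrist picture (arm coordinates)"""
    g=cv2.GaussianBlur(cv2.cvtColor(img,cv2.COLOR_BGR2GRAY),(3,3),0).astype(np.float32)
    t=np.linspace(0,2*np.pi,72,endpoint=False)
    def ring(c,r,z):
        uv=w2p('wrist',np.c_[c[0]+r*np.cos(t),c[1]+r*np.sin(t),0*t+z],o).astype(np.float32)
        ok=(uv[:,0]>2)&(uv[:,0]<557)&(uv[:,1]>2)&(uv[:,1]<417)
        return cv2.remap(g,uv[:,0].reshape(1,-1),uv[:,1].reshape(1,-1),cv2.INTER_LINEAR)[0],ok
    def score(c):
        a,ok=ring(c,r_out-.002,zt); b,_=ring(c,r_out-.0065,zt)
        if ok.sum()<30: return -999
        return float((a-b)[ok].mean()-(a[ok]).std())
    best=max(((score(np.array(approx)+[i,j]),i,j) for i in np.arange(-span,span+1e-6,.001) for j in np.arange(-span,span+1e-6,.001)))
    c=np.array(approx)+best[1:]
    r=minimize(lambda c:-score(c),c,method='Nelder-Mead',options=dict(initial_simplex=[c,c+[.0006,0],c+[0,.0006]]))
    return r.x,-r.fun
E
python3 - <<'E'
from h import *
o=get_obs()
for p in((277,71.5),(282,153),(287,233),(292,311)): print(p2w('wrist',p,.042,o).round(4))
a=cv2.imread('pics/w8.png');print('on hub1',locate(a,o,.015,(.424,-.147),.048),'me',p2w('wrist',(278,71),.048,o))
f=dict(eef_pos=np.array([.42666,.18655,.0523]),eef_rot=np.array([.0018,-.0807,.99674,.00015]))
a=cv2.imread('pics/w3.png');r=locate(a,f,.015,(.4251,.187));print(r,w2p('wrist',[*r[0],.03],f),'want 269.5 248')
E
```

```text
[ 0.4257 -0.1455  0.042 ]
[ 0.4884 -0.1312  0.042 ]
[ 0.5565 -0.1155  0.042 ]
[ 0.6316 -0.098   0.042 ]
on hub1 (array([ 0.42274805, -0.14554766]), np.float64(54.841732025146484)) me [ 0.42567695 -0.14473877  0.048     ]Traceback (most recent call last):
  File "<stdin>", line 6, in <module>
  File "h.py", line 43, in locate
    best=max(((score(np.array(approx)+[i,j]),i,j) for i in np.arange(-span,span+1e-6,.001) for j in np.arange(-span,span+1e-6,.001)))
  File "h.py", line 43, in <genexpr>
    best=max(((score(np.array(approx)+[i,j]),i,j) for i in np.arange(-span,span+1e-6,.001) for j in np.arange(-span,span+1e-6,.001)))
               ~~~~~^^^^^^^^^^^^^^^^^^^^^^^^
  File "h.py", line 40, in score
    a,ok=ring(c,r_out-.002,zt); b,_=ring(c,r_out-.0065,zt)
                                    ~~~~^^^^^^^^^^^^^^^^^^
  File "h.py", line 36, in ring
    uv=w2p('wrist',np.c_[c[0]+r*np.cos(t),c[1]+r*np.sin(t),0*t+z],o).astype(np.float32)
       ~~~^^^^^^^^^^^^^^^^^^^^^^^^^^^^^^^^^^^^^^^^^^^^^^^^^^^^^^^^^^
  File "h.py", line 17, in w2p
    K,k,R,t=cam(name,o)
            ~~~^^^^^^^^
  File "h.py", line 6, in cam
    c=get_calibration(name); K=c['camera_matrix']
ValueError: time passes only in moves, steps and waits
```

```bash
sed -i 's/^def cam(/import functools\nget_calibration=functools.lru_cache(get_calibration)\ndef cam(/' h.py; python3 - <<'E'
from h import *
f=dict(eef_pos=np.array([.42666,.18655,.0523]),eef_rot=np.array([.0018,-.0807,.99674,.00015]))
a=cv2.imread('pics/w3.png');r=locate(a,f,.015,(.4251,.187));print(r,w2p('wrist',[*r[0],.03],f),'want 269.5 248')
go([.5,.305,.3],np.radians(99.4))
E
```

```text
(array([0.42642423, 0.1824742 ]), np.float64(77.6683578491211)) [[268.5899589  251.68386306]] want 269.5 248
dp [-0.203  1.732 -0.369] turn [ 0.002 -0.004 -0.007]
```

Call:
arm_command --dp '[[0, 0.15, -0.15], [-0.05, 0.35, -0.3], [-0.1, 0.55, -0.37], [-0.15, 0.75, -0.37], [-0.2, 0.95, -0.37]]' --turn '[[0, 0, 0], [0, 0, 0], [0, 0, 0], [0, 0, 0], [0, 0, 0]]' --jaw '[0.85, 0.85, 0.85, 0.85, 0.85]'

```text
time_s: 8.62
eef_pos: [0.531, 0.1128, 0.3009]
eef_rot: [0.0, -0.08, 0.997, -0.0]
wrist_force: [0.4, -0.0, -0.2]
opening: 0.853
grasp_force: 0.0
```

Call:
arm_command --dp '[[0, 0.25, 0], [0, 0.5, 0], [0, 0.74, 0], [0, 0.78, 0], [0, 0.78, 0]]' --turn '[[0, 0, 0], [0, 0, 0], [0, 0, 0], [0, 0, 0], [0, 0, 0]]' --jaw '[0.85, 0.85, 0.85, 0.85, 0.85]'

```text
time_s: 9.25
eef_pos: [0.4999, 0.304, 0.3004]
eef_rot: [-0.001, -0.081, 0.997, -0.0]
wrist_force: [0.1, -0.8, 0.6]
opening: 0.853
grasp_force: 0.0
```

```bash
python3 - <<'E'
from h import *
camera('wrist');camera('wrist');o=get_obs();a=camera('wrist');print(o['eef_pos'],o['eef_rot'])
b=a.copy();cv2.imwrite('pics/w9raw.png',a)
for n,r,c in(('d2',.0205,(.4418,.3287)),('d3',.026,(.5755,.3845)),('d4',.0315,(.5687,.2252))):
    L,s=locate(a,o,r,c);print(n,L.round(4),round(s,1),w2p('wrist',[*L,.03],o).round(1))
    t=np.linspace(0,6.28,60)
    for u,v in w2p('wrist',np.c_[L[0]+(r-.002)*np.cos(t),L[1]+(r-.002)*np.sin(t),0*t+.03],o): b[int(round(v)),int(round(u))]=(0,0,255)
cv2.imwrite('pics/w9.png',cv2.resize(b[80:300,130:400],(800,652))[:600])
E
```

```text
[0.50061739 0.30277779 0.3007009 ] [-2.78820001e-04 -7.95662133e-02  9.96829473e-01 -3.76193653e-04]
d2 [0.4434 0.3316] 25.1 [[312.  120.9]]
d3 [0.5784 0.388 ] 42.2 [[338.  244.1]]
d4 [0.5715 0.2263] 41.5 [[202.6 217.7]]
```

View pics/w9.png

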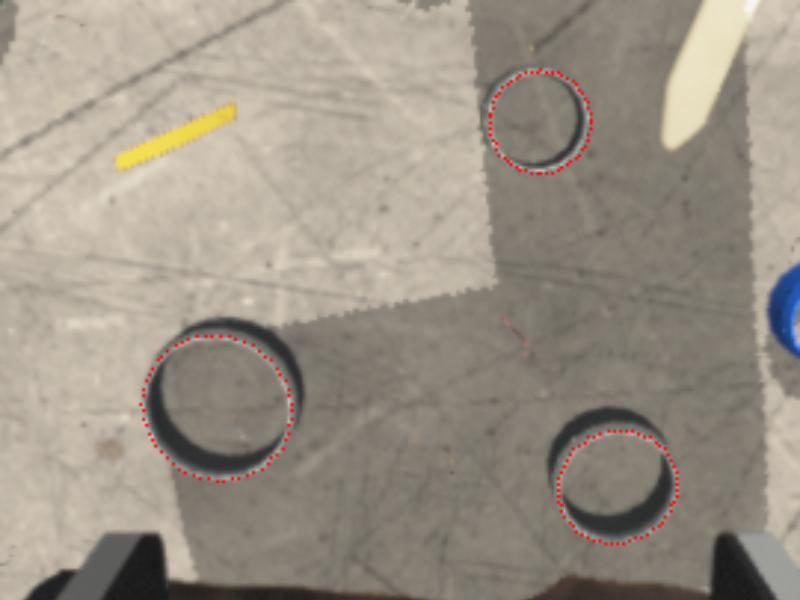

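The overlay follows all three rims: die 2 at pixel (312,121), die 3 at (338,244) and die 4 at (203,218). That was my last viewed picture, so from here I'll measure with code. Next is die 2.

```bash
python3 - <<'E'
from h import *
go([.4434,.3316,.1],np.radians(102))
E
```

```text
dp [0.208 0.151 0.803] turn [-0.001 -0.001 -0.097]
```

Call:
arm_command --dp '[[0.1, 0.05, 0.2], [0.2, 0.12, 0.4], [0.208, 0.151, 0.62], [0.208, 0.151, 0.8], [0.208, 0.151, 0.8]]' --turn '[[0, 0, -0.05], [0, 0, -0.1], [0, 0, -0.1], [0, 0, -0.1], [0, 0, -0.1]]' --jaw '[0.8, 0.8, 0.8, 0.8, 0.8]'

```text
time_s: 10.02
eef_pos: [0.4407, 0.3306, 0.0976]
eef_rot: [-0.004, -0.105, 0.994, -0.001]
wrist_force: [-1.0, 0.2, 0.4]
opening: 0.803
grasp_force: 0.0
```

```bash
python3 - <<'E'
from h import *
camera('wrist');camera('wrist');o=get_obs();a=camera('wrist');print(o['eef_pos'],o['eef_rot'])
L,s=locate(a,o,.0205,(.4434,.3316));print(L,s,w2p('wrist',[*L,.03],o))
go([*L,.003],np.radians(102))
E
```

```text
[0.44428079 0.33262334 0.10229428] [ 4.87624918e-04 -1.05544175e-01  9.94414491e-01  9.82634987e-05]
[0.44376626 0.33035872] 50.416996002197266 [[273.48558417 220.07173979]]
dp [ 0.009 -0.01   0.401] turn [0.001 0.006 0.004]
```

Call:
arm_command --dp '[[0.009, -0.01, 0.12], [0.009, -0.01, 0.26], [0.009, -0.01, 0.38], [0.009, -0.01, 0.397], [0.009, -0.01, 0.397]]' --turn '[[0, 0, 0], [0, 0, 0], [0, 0, 0], [0, 0, 0], [0, 0, 0]]' --jaw '[0.8, 0.8, 0.8, 0.8, 0.8]'

```text
time_s: 10.8
eef_pos: [0.443, 0.3309, 0.0038]
eef_rot: [0.001, -0.106, 0.994, 0.0]
wrist_force: [-0.6, 0.9, 1.8]
opening: 0.798
grasp_force: 0.0
```

Call:
arm_command --dp '[[0, 0, 0], [0, 0, 0], [0, 0, 0], [0, 0, 0], [0, 0, 0]]' --turn '[[0, 0, 0], [0, 0, 0], [0, 0, 0], [0, 0, 0], [0, 0, 0]]' --jaw '[0.65, 0.5, 0.35, 0.3, 0.3]'

```text
time_s: 11.42
eef_pos: [0.4424, 0.3307, 0.0036]
eef_rot: [0.001, -0.107, 0.994, 0.0]
wrist_force: [-3.0, -2.0, 9.1]
opening: 0.461
grasp_force: 59.4
```

```bash
python3 - <<'E'
from h import *
o=get_obs();print(o['eef_pos'],o['opening'],o['grasp_force'],o['wrist_force'])
E
```

```text
[0.44238358 0.33073152 0.00355153] 0.4608862748641901 59.35306413914077 [-3.02014554 -1.99729294  9.09890938]
```

Call:
arm_command --dp '[[0, 0, -0.15], [0, 0, -0.35], [0, -0.15, -0.55], [0, -0.38, -0.65], [0, -0.6, -0.65]]' --turn '[[0, 0, 0], [0, 0, 0], [0, 0, 0], [0, 0, 0], [0, 0, 0]]' --jaw '[0.3, 0.3, 0.3, 0.3, 0.3]'

```text
time_s: 12.05
eef_pos: [0.4751, 0.1828, 0.1677]
eef_rot: [0.003, -0.107, 0.994, 0.0]
wrist_force: [1.2, -0.2, -1.1]
opening: 0.462
grasp_force: 60.8
```

```bash
python3 - <<'E'
from h import *
o=get_obs();print(o['eef_pos'],o['opening'],o['grasp_force'])
go([.487,-.132,.165],np.radians(102.5))
E
```

```text
[0.475087   0.18278699 0.16769557] 0.46215176579146877 60.81687492958736
dp [ 0.221 -1.24   0.01 ] turn [-0.001  0.012 -0.007]
```

Call:
arm_command --dp '[[0.04, -0.2, 0], [0.08, -0.44, 0], [0.13, -0.68, 0], [0.17, -0.9, 0], [0.18, -1.0, 0]]' --turn '[[0, 0, 0], [0, 0, 0], [0, 0, 0], [0, 0, 0], [0, 0, 0]]' --jaw '[0.3, 0.3, 0.3, 0.3, 0.3]'

```text
time_s: 12.68
eef_pos: [0.4819, -0.073, 0.1649]
eef_rot: [0.0, -0.105, 0.994, -0.0]
wrist_force: [0.6, 0.5, -0.2]
opening: 0.462
grasp_force: 60.8
```

Call:
arm_command --dp '[[0.02, -0.12, 0], [0.04, -0.22, 0], [0.04, -0.22, 0], [0.04, -0.22, 0], [0.04, -0.22, 0]]' --turn '[[0, 0, 0], [0, 0, 0], [0, 0, 0], [0, 0, 0], [0, 0, 0]]' --jaw '[0.3, 0.3, 0.3, 0.3, 0.3]'

```text
time_s: 13.3
eef_pos: [0.4838, -0.1251, 0.1643]
eef_rot: [-0.0, -0.107, 0.994, 0.0]
wrist_force: [0.6, 0.0, -0.1]
opening: 0.462
grasp_force: 60.8
```

```bash
cat >> h.py <<'E'
def hub(img,o,r_foot,approx,zt=.018,span=.012):
    """centre of a hub's foot outline (dark brown disc on the light board), by matching the drawn frustum silhouette"""
    g=cv2.cvtColor(img,cv2.COLOR_BGR2HSV)[...,2].astype(np.float32)
    t=np.linspace(0,2*np.pi,60); best=None; out=[]
    for i in np.arange(-span,span+1e-6,.001):
        for j in np.arange(-span,span+1e-6,.001):
            def mask(k):
                P=np.vstack([np.c_[(r_foot-d+k)*np.cos(t),(r_foot-d+k)*np.sin(t),0*t+z] for d,z in((0,.018),(0,.028),(.0045,.042))])
                uv=w2p('wrist',P+[approx[0]+i,approx[1]+j,0],o)
                m=np.zeros(g.shape,np.uint8);cv2.fillConvexPoly(m,cv2.convexHull(uv.astype(np.float32)).round().astype(np.int32),1);return m
            m=mask(0); M=mask(.004)-m
            out.append((g[M>0].mean()-g[m>0].mean(),approx[0]+i,approx[1]+j))
    out.sort(reverse=True); w=np.array(out[:6]); return w[0],w[:,1:].mean(0)
E
python3 - <<'E'
from h import *
f=dict(eef_pos=np.array([.51886,-.13041,.20734]),eef_rot=np.array([-.00111,-.08014,.99678,.00054]))
a=cv2.imread('pics/w8.png')
for r,c in((.013,(.4884,-.1312)),(.0185,(.5565,-.1155)),(.024,(.6316,-.098))): print('w8',hub(a,f,r,c))
camera('wrist');o=get_obs();a=camera('wrist');cv2.imwrite('pics/w10.png',a);print(o['eef_pos'],o['eef_rot'],o['opening'])
print(hub(a,o,.013,(.487,-.132)))
L,s=locate(a,o,.0205,o['eef_pos'][:2]+[0,0],o['eef_pos'][2]+.0264,.008);print('ring',L-o['eef_pos'][:2],s)
E
```

```text
w8 (array([44.72901154,  0.4874    , -0.1312    ]), array([ 0.4874, -0.1317]))
w8 (array([40.08024597,  0.5565    , -0.1155    ]), array([ 0.55566667, -0.11533333]))
w8 (array([41.43651581,  0.6316    , -0.098     ]), array([ 0.6316, -0.0975]))
[ 0.48383227 -0.12512701  0.16432571] [ 1.38393591e-05 -1.06926545e-01  9.94266920e-01  7.23161047e-05] 0.4627294977488767
(array([51.34057617,  0.488     , -0.132     ]), array([ 0.488 , -0.1315]))
ring [-0.00018426  0.00025829] 42.675811767578125
```

```bash
python3 - <<'E'
from h import *
go([.4877,-.132,.078],np.radians(102.5))
E
```

```text
dp [-0.009 -0.03   0.345] turn [ 0.     0.    -0.007]
```

Call:
arm_command --dp '[[-0.009, -0.03, 0.1], [-0.009, -0.03, 0.24], [-0.009, -0.03, 0.345], [-0.009, -0.03, 0.345], [-0.009, -0.03, 0.345]]' --turn '[[0, 0, 0], [0, 0, 0], [0, 0, 0], [0, 0, 0], [0, 0, 0]]' --jaw '[0.3, 0.3, 0.3, 0.3, 0.3]'

```text
time_s: 14.02
eef_pos: [0.4884, -0.1329, 0.079]
eef_rot: [0.001, -0.107, 0.994, -0.0]
wrist_force: [-0.3, -0.6, -0.8]
opening: 0.464
grasp_force: 60.8
```

```bash
python3 - <<'E'
from h import *
camera('wrist');camera('wrist');o=get_obs();a=camera('wrist');cv2.imwrite('pics/w11.png',a);print(o['eef_pos'])
print(hub(a,o,.013,(.4877,-.132),span=.006))
go([.4877,-.132,.0225],np.radians(102.5))
E
```

```text
[ 0.48874282 -0.13328144  0.07955676]
(array([65.02620697,  0.4877    , -0.132     ]), array([ 0.48786667, -0.13183333]))
dp [0.003 0.006 0.228] turn [-0.003  0.004 -0.009]
```

Call:
arm_command --dp '[[0, 0.003, 0.05], [0, 0.003, 0.12], [0, 0.003, 0.19], [0, 0.003, 0.227], [0, 0.003, 0.227]]' --turn '[[0, 0, 0], [0, 0, 0], [0, 0, 0], [0, 0, 0], [0, 0, 0]]' --jaw '[0.3, 0.3, 0.3, 0.3, 0.3]'

```text
time_s: 14.8
eef_pos: [0.4862, -0.1315, 0.0215]
eef_rot: [-0.002, -0.107, 0.994, 0.001]
wrist_force: [-9.6, 3.6, 17.6]
opening: 0.465
grasp_force: 62.6
```

Die 2 is seated on the board. I'll release, lift, and go to die 3.

Call:
arm_command --dp '[[0, 0, 0], [0, 0, 0], [0, 0, -0.1], [0, 0, -0.3], [0, 0, -0.55]]' --turn '[[0, 0, 0], [0, 0, 0], [0, 0, 0], [0, 0, 0], [0, 0, 0]]' --jaw '[0.6, 0.7, 0.75, 0.85, 0.95]'

```text
time_s: 15.42
eef_pos: [0.4864, -0.1316, 0.1587]
eef_rot: [-0.001, -0.106, 0.994, 0.001]
wrist_force: [1.3, -0.4, 0.9]
opening: 0.949
grasp_force: 0.0
```

```bash
python3 - <<'E'
from h import *
camera('wrist');o=get_obs();a=camera('wrist');print(o['eef_pos'],o['opening'])
for z in(.048,.06): print(z,locate(a,o,.0205,(.4878,-.132),z,.006))
go([.5784,.388,.16],np.radians(102.5))
E
```

```text
[ 0.49148652 -0.13404771  0.16838363] 0.9477569731108051
0.048 (array([ 0.48809466, -0.13186233]), np.float64(59.324790954589844))
0.06 (array([ 0.48509738, -0.13216402]), np.float64(50.056060791015625))
dp [-0.78   1.969  0.014] turn [-0.016  0.019 -0.009]
```

Call:
arm_command --dp '[[-0.06, 0.16, -0.05], [-0.14, 0.36, -0.05], [-0.22, 0.56, -0.05], [-0.3, 0.76, -0.05], [-0.38, 0.96, -0.05]]' --turn '[[0, 0, 0], [0, 0, 0], [0, 0, 0], [0, 0, 0], [0, 0, 0]]' --jaw '[0.95, 0.95, 0.95, 0.95, 0.95]'

```text
time_s: 16.15
eef_pos: [0.5296, 0.1242, 0.1706]
eef_rot: [-0.0, -0.106, 0.994, -0.0]
wrist_force: [0.5, -0.3, 1.0]
opening: 0.95
grasp_force: 0.0
```

```bash
python3 - <<'E'
from h import *
go([.5784,.388,.12],np.radians(102.5))
E
```

```text
dp [-0.414  0.99   0.202] turn [-0.   -0.   -0.01]
```

Call:
arm_command --dp '[[-0.08, 0.2, 0], [-0.16, 0.42, 0], [-0.25, 0.64, 0], [-0.34, 0.84, 0.1], [-0.414, 0.99, 0.2]]' --turn '[[0, 0, 0], [0, 0, 0], [0, 0, 0], [0, 0, 0], [0, 0, 0]]' --jaw '[0.95, 0.95, 0.95, 0.95, 0.95]'

```text
time_s: 16.77
eef_pos: [0.5785, 0.3888, 0.1199]
eef_rot: [0.0, -0.107, 0.994, 0.0]
wrist_force: [0.1, -0.4, -0.0]
opening: 0.952
grasp_force: 0.0
```

Call:
arm_command --dp '[[0, 0, 0], [0, 0, 0]]' --turn '[[0, 0, 0], [0, 0, 0]]' --jaw '[0.95, 0.95]'

```text
time_s: 17.02
eef_pos: [0.5782, 0.3859, 0.1205]
eef_rot: [-0.0, -0.106, 0.994, -0.0]
wrist_force: [-0.1, -0.1, 0.4]
opening: 0.949
grasp_force: 0.0
```

```bash
python3 - <<'E'
from h import *
camera('wrist');camera('wrist');o=get_obs();a=camera('wrist');print(o['eef_pos'],o['eef_rot'])
L,s=locate(a,o,.026,(.5784,.388));print(L,s,w2p('wrist',[*L,.03],o))
go([*L,.003],np.radians(102.5))
E
```

```text
[0.57910702 0.38538706 0.12227004] [ 7.08000824e-04 -1.05782375e-01  9.94389050e-01  7.36448130e-05]
[0.57905941 0.38771777] 57.7703857421875 [[280.50886383 212.97916668]]
dp [-0.     0.009  0.478] turn [ 0.     0.004 -0.012]
```

Call:
arm_command --dp '[[0, 0.009, 0.15], [0, 0.009, 0.32], [0, 0.009, 0.45], [0, 0.009, 0.477], [0, 0.009, 0.477]]' --turn '[[0, 0, 0], [0, 0, 0], [0, 0, 0], [0, 0, 0], [0, 0, 0]]' --jaw '[0.95, 0.95, 0.95, 0.95, 0.95]'

```text
time_s: 17.8
eef_pos: [0.5788, 0.3882, 0.0033]
eef_rot: [0.001, -0.106, 0.994, 0.0]
wrist_force: [0.1, -1.4, 0.1]
opening: 0.949
grasp_force: 0.0
```

Call:
arm_command --dp '[[0, 0, 0], [0, 0, 0], [0, 0, 0], [0, 0, 0], [0, 0, 0]]' --turn '[[0, 0, 0], [0, 0, 0], [0, 0, 0], [0, 0, 0], [0, 0, 0]]' --jaw '[0.8, 0.65, 0.5, 0.45, 0.45]'

```text
time_s: 18.42
eef_pos: [0.5793, 0.3891, 0.0042]
eef_rot: [0.002, -0.106, 0.994, 0.0]
wrist_force: [-0.2, 0.1, 6.6]
opening: 0.577
grasp_force: 62.8
```

Call:
arm_command --dp '[[0, 0, -0.15], [0, 0, -0.35], [0, -0.1, -0.55], [0, -0.3, -0.65], [0, -0.55, -0.65]]' --turn '[[0, 0, 0], [0, 0, 0], [0, 0, 0], [0, 0, 0], [0, 0, 0]]' --jaw '[0.45, 0.45, 0.45, 0.45, 0.45]'

```text
time_s: 19.05
eef_pos: [0.6087, 0.2543, 0.1685]
eef_rot: [0.003, -0.108, 0.994, 0.0]
wrist_force: [1.2, -1.0, -1.5]
opening: 0.578
grasp_force: 62.6
```

```bash
python3 - <<'E'
from h import *
go([.5555,-.116,.165],np.radians(103))
E
```

```text
dp [ 0.525 -1.401  0.01 ] turn [ 0.     0.013 -0.021]
```

Call:
arm_command --dp '[[0.06, -0.2, 0], [0.14, -0.42, 0], [0.22, -0.64, 0], [0.3, -0.84, 0], [0.36, -1.0, 0]]' --turn '[[0, 0, 0], [0, 0, 0], [0, 0, 0], [0, 0, 0], [0, 0, 0]]' --jaw '[0.45, 0.45, 0.45, 0.45, 0.45]'

```text
time_s: 19.68
eef_pos: [0.5713, -0.0113, 0.1649]
eef_rot: [0.0, -0.106, 0.994, -0.0]
wrist_force: [1.0, 0.4, 0.2]
opening: 0.58
grasp_force: 62.6
```

Call:
arm_command --dp '[[0.06, -0.15, 0], [0.12, -0.32, 0], [0.15, -0.39, 0], [0.15, -0.39, 0], [0.15, -0.39, 0]]' --turn '[[0, 0, 0], [0, 0, 0], [0, 0, 0], [0, 0, 0], [0, 0, 0]]' --jaw '[0.45, 0.45, 0.45, 0.45, 0.45]'

```text
time_s: 20.3
eef_pos: [0.5559, -0.1113, 0.1645]
eef_rot: [0.0, -0.107, 0.994, 0.0]
wrist_force: [-0.0, 1.3, -1.1]
opening: 0.58
grasp_force: 62.6
```

```bash
python3 - <<'E'
from h import *
camera('wrist');o=get_obs();a=camera('wrist');print(o['eef_pos'],o['eef_rot'],o['opening'])
print(hub(a,o,.0185,(.556,-.116)))
L,s=locate(a,o,.026,o['eef_pos'][:2],o['eef_pos'][2]+.0264,.008);print('ring',L-o['eef_pos'][:2],s)
print('d2',locate(a,o,.0205,(.488,-.132),.048,.006))
go([.5555,-.116,.08],np.radians(103))
E
```

```text
[ 0.55597888 -0.11108217  0.16446426] [-4.37630328e-05 -1.07018651e-01  9.94256971e-01  2.87250910e-04] 0.5779905333332922
(array([31.1559906,  0.556    , -0.116    ]), array([ 0.55516667, -0.11583333]))
ring [-1.64268746e-03 -4.64820611e-05] 17.716299057006836
d2 (array([ 0.48645036, -0.13171478]), np.float64(31.460453033447266))
dp [ 0.006 -0.019  0.338] turn [ 0.001 -0.    -0.023]
```

Call:
arm_command --dp '[[0, -0.019, 0.1], [0, -0.019, 0.24], [0, -0.019, 0.338], [0, -0.019, 0.338], [0, -0.019, 0.338]]' --turn '[[0, 0, 0], [0, 0, 0], [0, 0, 0], [0, 0, 0], [0, 0, 0]]' --jaw '[0.45, 0.45, 0.45, 0.45, 0.45]'

```text
time_s: 21.02
eef_pos: [0.5577, -0.1168, 0.0811]
eef_rot: [0.001, -0.107, 0.994, -0.0]
wrist_force: [0.0, -0.4, -0.5]
opening: 0.578
grasp_force: 62.5
```

```bash
python3 - <<'E'
from h import *
camera('wrist');camera('wrist');o=get_obs();a=camera('wrist');print(o['eef_pos'])
print(hub(a,o,.0185,(.556,-.116),span=.006))
L,s=locate(a,o,.026,o['eef_pos'][:2],o['eef_pos'][2]+.0264,.008);print('ring',L-o['eef_pos'][:2],s)
go([.5565,-.116,.0225],np.radians(103))
E
```

```text
[ 0.55800836 -0.11721187  0.08159614]
(array([56.71699524,  0.556     , -0.116     ]), array([ 0.55583333, -0.11583333]))
ring [-1.71192410e-03  2.00344563e-05] 25.850570678710938
dp [0.005 0.007 0.236] turn [-0.003  0.004 -0.026]
```

Call:
arm_command --dp '[[0, 0.004, 0.05], [0, 0.004, 0.12], [0, 0.004, 0.19], [0, 0.004, 0.233], [0, 0.004, 0.233]]' --turn '[[0, 0, 0], [0, 0, 0], [0, 0, 0], [0, 0, 0], [0, 0, 0]]' --jaw '[0.45, 0.45, 0.45, 0.45, 0.45]'

```text
time_s: 21.8
eef_pos: [0.5563, -0.1159, 0.0216]
eef_rot: [-0.001, -0.106, 0.994, 0.0]
wrist_force: [-4.3, 1.6, 7.5]
opening: 0.577
grasp_force: 64.4
```

```bash
python3 - <<'E'
from h import *
camera('wrist');o=get_obs();print(o['eef_pos'],o['wrist_force'],o['opening'])
E
```

```text
[ 0.55624901 -0.11591106  0.02164504] [-3.35499739  0.87818993  7.56185651] 0.5760122072171743
```

Call:
arm_command --dp '[[0, 0, 0], [0, 0, 0], [0, 0, -0.1], [0, 0, -0.3], [0, 0, -0.55]]' --turn '[[0, 0, 0], [0, 0, 0], [0, 0, 0], [0, 0, 0], [0, 0, 0]]' --jaw '[0.75, 0.85, 0.9, 1, 1]'

```text
time_s: 22.48
eef_pos: [0.5556, -0.1158, 0.1591]
eef_rot: [-0.001, -0.106, 0.994, 0.001]
wrist_force: [0.4, -0.3, 0.2]
opening: 1.001
grasp_force: 0.0
```

```bash
python3 - <<'E'
from h import *
camera('wrist');camera('wrist');o=get_obs();a=camera('wrist');print(o['eef_pos'],o['opening'])
for z in(.048,.06): print(z,locate(a,o,.026,(.556,-.116),z,.006))
go([.5715,.2263,.12],np.radians(103))
E
```

```text
[ 0.56134524 -0.11805668  0.16711663] 1.0010736991345162
0.048 (array([ 0.55505217, -0.11575989]), np.float64(67.11228942871094))
0.06 (array([ 0.55233568, -0.11631912]), np.float64(46.70298385620117))
dp [-0.336  1.334  0.17 ] turn [-0.01   0.014 -0.026]
```

Die 3 is seated and centred on its hub. Die 4 is next.

Call:
arm_command --dp '[[-0.04, 0.18, 0], [-0.1, 0.4, 0], [-0.15, 0.6, 0], [-0.2, 0.8, 0], [-0.25, 1.0, 0]]' --turn '[[0, 0, 0], [0, 0, 0], [0, 0, 0], [0, 0, 0], [0, 0, 0]]' --jaw '[1, 1, 1, 1, 1]'

```text
time_s: 23.25
eef_pos: [0.5639, 0.143, 0.1575]
eef_rot: [-0.001, -0.106, 0.994, 0.0]
wrist_force: [1.0, 0.3, -0.3]
opening: 1.003
grasp_force: 0.0
```

Call:
arm_command --dp '[[-0.04, 0.17, 0.08], [-0.08, 0.33, 0.16], [-0.08, 0.33, 0.16], [-0.08, 0.33, 0.16]]' --turn '[[0, 0, 0], [0, 0, 0], [0, 0, 0], [0, 0, 0]]' --jaw '[1, 1, 1, 1]'

```text
time_s: 23.75
eef_pos: [0.5663, 0.2259, 0.1181]
eef_rot: [-0.001, -0.107, 0.994, -0.0]
wrist_force: [-0.0, -0.1, -0.3]
opening: 1.001
grasp_force: 0.0
```

```bash
python3 - <<'E'
from h import *
camera('wrist');camera('wrist');o=get_obs();a=camera('wrist');print(o['eef_pos'],o['eef_rot'])
L,s=locate(a,o,.0315,(.5715,.2263));print(L,s,w2p('wrist',[*L,.03],o))
go([*L,.06],np.radians(103))
E
```

```text
[0.56726253 0.22521608 0.1193056 ] [ 3.73820271e-05 -1.05759841e-01  9.94391690e-01 -1.45981195e-04]
[0.57109935 0.22587362] 86.78426361083984 [[276.79769387 219.53054712]]
dp [-0.015 -0.     0.238] turn [-0.     0.001 -0.029]
```

Call:
arm_command --dp '[[-0.015, 0, 0.15], [-0.015, 0, 0.3], [-0.015, 0, 0.43], [-0.015, 0, 0.468], [-0.015, 0, 0.468]]' --turn '[[0, 0, 0], [0, 0, 0], [0, 0, 0], [0, 0, 0], [0, 0, 0]]' --jaw '[1, 1, 1, 1, 1]'

```text
time_s: 24.52
eef_pos: [0.571, 0.2265, 0.0026]
eef_rot: [-0.0, -0.106, 0.994, -0.0]
wrist_force: [0.9, -0.7, 0.2]
opening: 1.002
grasp_force: 0.0
```

Call:
arm_command --dp '[[0, 0, 0], [0, 0, 0], [0, 0, 0], [0, 0, 0], [0, 0, 0]]' --turn '[[0, 0, 0], [0, 0, 0], [0, 0, 0], [0, 0, 0], [0, 0, 0]]' --jaw '[0.85, 0.75, 0.6, 0.55, 0.55]'

```text
time_s: 25.15
eef_pos: [0.5721, 0.2271, 0.0048]
eef_rot: [0.002, -0.107, 0.994, -0.0]
wrist_force: [-3.0, -2.2, 9.7]
opening: 0.717
grasp_force: 63.6
```

Call:
arm_command --dp '[[0, 0, -0.15], [0, 0, -0.35], [0, -0.1, -0.55], [0, -0.3, -0.65], [0, -0.5, -0.65]]' --turn '[[0, 0, 0], [0, 0, 0], [0, 0, 0], [0, 0, 0], [0, 0, 0]]' --jaw '[0.55, 0.55, 0.55, 0.55, 0.55]'

```text
time_s: 25.78
eef_pos: [0.5992, 0.1042, 0.169]
eef_rot: [0.003, -0.107, 0.994, -0.0]
wrist_force: [1.1, 0.2, -1.5]
opening: 0.714
grasp_force: 66.4
```

```bash
python3 - <<'E'
from h import *
go([.6316,-.098,.165],np.radians(103))
E
```

```text
dp [ 0.046 -0.818  0.017] turn [-0.003  0.013 -0.023]
```

Call:
arm_command --dp '[[0.01, -0.2, 0], [0.02, -0.42, 0], [0.03, -0.62, 0], [0.046, -0.8, 0], [0.046, -0.8, 0]]' --turn '[[0, 0, 0], [0, 0, 0], [0, 0, 0], [0, 0, 0], [0, 0, 0]]' --jaw '[0.55, 0.55, 0.55, 0.55, 0.55]'

```text
time_s: 26.4
eef_pos: [0.6283, -0.0965, 0.1653]
eef_rot: [0.0, -0.104, 0.995, -0.001]
wrist_force: [-0.4, 0.9, -1.6]
opening: 0.715
grasp_force: 66.4
```

Call:
arm_command --dp '[[0, 0, 0], [0, 0, 0]]' --turn '[[0, 0, 0], [0, 0, 0]]' --jaw '[0.55, 0.55]'

```text
time_s: 26.65
eef_pos: [0.628, -0.0916, 0.1649]
eef_rot: [-0.0, -0.107, 0.994, 0.0]
wrist_force: [-0.8, -0.2, -0.8]
opening: 0.714
grasp_force: 66.3
```

```bash
python3 - <<'E'
from h import *
camera('wrist');o=get_obs();a=camera('wrist');print(o['eef_pos'],o['eef_rot'],o['opening'])
print(hub(a,o,.024,(.6316,-.098)))
L,s=locate(a,o,.0315,o['eef_pos'][:2],o['eef_pos'][2]+.026,.008);print('ring',L-o['eef_pos'][:2],s)
print('d3',locate(a,o,.026,(.556,-.116),.048,.006))
go([.6316,-.098,.08],np.radians(103))
E
```

```text
[ 0.62803363 -0.09153172  0.16489568] [-2.77510577e-05 -1.07267109e-01  9.94230231e-01  1.19811486e-04] 0.7143353759520261
(array([50.79253387,  0.6316    , -0.098     ]), array([ 0.63076667, -0.09783333]))
ring [-0.00242537 -0.00018773] 10.861454010009766
d3 (array([ 0.55539537, -0.11625955]), np.float64(50.68126678466797))
dp [-0.008 -0.028  0.34 ] turn [ 0.     0.    -0.023]
```

Call:
arm_command --dp '[[-0.013, -0.028, 0.1], [-0.013, -0.028, 0.24], [-0.013, -0.028, 0.34], [-0.013, -0.028, 0.34], [-0.013, -0.028, 0.34]]' --turn '[[0, 0, 0], [0, 0, 0], [0, 0, 0], [0, 0, 0], [0, 0, 0]]' --jaw '[0.55, 0.55, 0.55, 0.55, 0.55]'

```text
time_s: 27.38
eef_pos: [0.6336, -0.0989, 0.081]
eef_rot: [0.001, -0.107, 0.994, -0.0]
wrist_force: [0.5, 0.3, -1.1]
opening: 0.712
grasp_force: 66.4
```

```bash
python3 - <<'E'
from h import *
camera('wrist');camera('wrist');o=get_obs();a=camera('wrist');print(o['eef_pos'])
print(hub(a,o,.024,(.631,-.098),span=.006))
L,s=locate(a,o,.0315,o['eef_pos'][:2],o['eef_pos'][2]+.0255,.008);print('ring',L-o['eef_pos'][:2],s)
go([.6326,-.098,.0225],np.radians(103))
E
```

```text
[ 0.63404691 -0.09927921  0.08167191]
(array([49.62249756,  0.631     , -0.098     ]), array([ 0.6315, -0.098 ]))
ring [-1.76228548e-03 -2.63291806e-05] 16.143333435058594
dp [0.005 0.007 0.236] turn [-0.003  0.005 -0.026]
```

Call:
arm_command --dp '[[0, 0.004, 0.05], [0, 0.004, 0.12], [0, 0.004, 0.19], [0, 0.004, 0.233], [0, 0.004, 0.233]]' --turn '[[0, 0, 0], [0, 0, 0], [0, 0, 0], [0, 0, 0], [0, 0, 0]]' --jaw '[0.55, 0.55, 0.55, 0.55, 0.55]'

```text
time_s: 28.15
eef_pos: [0.6319, -0.0979, 0.0228]
eef_rot: [-0.001, -0.107, 0.994, 0.0]
wrist_force: [-10.4, 2.1, 16.8]
opening: 0.718
grasp_force: 68.1
```

```bash
python3 - <<'E'
from h import *
camera('wrist');o=get_obs();print(o['eef_pos'],o['wrist_force'],o['opening'])
E
```

```text
[ 0.631858   -0.09793084  0.02278025] [-9.03182788  2.35136081 16.06949792] 0.7179102347498286
```

It is on the board (0.0048 + 0.018 = 0.0228). I'll release, lift, and check all four.

Call:
arm_command --dp '[[0, 0, 0], [0, 0, 0], [0, 0, -0.08], [0, 0, -0.3], [0, 0, -0.5]]' --turn '[[0, 0, 0], [0, 0, 0], [0, 0, 0], [0, 0, 0], [0, 0, 0]]' --jaw '[0.9, 1, 1, 1, 1]'

```text
time_s: 28.82
eef_pos: [0.6329, -0.0983, 0.1492]
eef_rot: [0.0, -0.106, 0.994, -0.0]
wrist_force: [0.4, -1.3, 0.8]
opening: 1.001
grasp_force: 0.0
```

Call:
arm_command --dp '[[0.15, 0, -0.1], [0.35, 0, -0.25], [0.45, 0, -0.3], [0.45, 0, -0.3], [0.45, 0, -0.3]]' --turn '[[0, 0, 0], [0, 0, 0], [0, 0, 0], [0, 0, 0], [0, 0, 0]]' --jaw '[1, 1, 1, 1, 1]'

```text
time_s: 29.45
eef_pos: [0.5232, -0.1219, 0.2219]
eef_rot: [0.001, -0.106, 0.994, -0.0]
wrist_force: [-0.6, 0.8, 0.1]
opening: 1.001
grasp_force: 0.0
```

```bash
python3 - <<'E'
from h import *
camera('wrist');camera('wrist');o=get_obs();a=camera('wrist');print(o['eef_pos'],o['wrist_force'])
for r,c in((.015,(.4243,-.147)),(.0205,(.488,-.132)),(.026,(.556,-.116)),(.0315,(.6313,-.098))):
    for z in(.048,.056): 
        L,s=locate(a,o,r,c,z,.008);print(z,(L-c).round(4),round(s,1),w2p('wrist',[*L,z],o).round())
# bottle still standing: compare with the first side picture
s=camera('side');d=cv2.absdiff(s,cv2.imread('pics/side0.png'))[300:365,155:200];print('bottle diff',d.mean())
E
```

```text
[ 0.52303914 -0.12166711  0.22093376] [ 0.244532   -0.30744167  0.02171879]
0.048 [-0.0015  0.0012] 56.4 [[274.  61.]]
0.056 [-0.0008  0.0014] 55.6 [[274.  61.]]
0.048 [0.0001 0.002 ] 36.7 [[276. 145.]]
0.056 [-0.0011  0.0022] 36.4 [[277. 144.]]
0.048 [-0.0006  0.0002] 66.8 [[276. 223.]]
0.056 [-0.0032 -0.0005] 58.8 [[276. 223.]]
0.048 [-0.0008  0.0003] 57.6 [[278. 301.]]
0.056 [-0.0054 -0.0007] 49.3 [[278. 301.]]
bottle diff 23.514985754985755
```

All four rims are at the seated height and centred. The bottle difference is probably the arm's shadow having moved, so I'll check the bottle's position by template match.

```bash
python3 - <<'E'
from h import *
for n,(x0,y0,x1,y1) in dict(side=(160,305,194,362),scene=(182,278,206,318)).items():
    s=camera(n);T=cv2.imread(f'pics/{n}0.png')[y0:y1,x0:x1]
    r=cv2.matchTemplate(s[y0-15:y1+15,x0-15:x1+15],T,cv2.TM_CCOEFF_NORMED);_,m,_,l=cv2.minMaxLoc(r);print(n,m,l,'(15,15)=unmoved')
E
```

```text
side 0.8546395301818848 (15, 15) (15,15)=unmoved
scene 0.831762969493866 (15, 15) (15,15)=unmoved
```

```bash
python3 -c "
from bench import *
print(hand_in())"
```

```text
the job is handed in; nothing more can be done
None
```

All four dies are on the rack, smallest to largest; the last wrist-camera check put each one flat on the board and centred on its own hub, and the dye bottle has not moved. I handed the job in at about 30 s of the 109 s allowed, and the hand-in returned no verdict.

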